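# Take the sale photo: half-press the shutter release, then press it fully

## Robot

A 6-joint arm with a two-finger parallel gripper is mounted at the origin on the work surface. World frame = base frame: x ahead of the robot, y to its left, z up, the work surface at z = 0. Lengths are in m, angles in rad, forces in N, time in s.
With the tool pointing down it reaches from about 0.3 to 0.775 m from the base axis. Payload 14.6 kg.
Tool frame: the origin (TCP) lies midway between the tips of the shut fingers; the grasp point (between the pads) lies 19 mm behind it (ctrl.tcp_to_grasp is the z of the grasp point in the tool frame, in m); z points along the fingers, y is the line along which they close (so a half turn about z gives the same grasp; the last joint's range is limited). The gripper opens to 94 mm and grips with 3 to 60 N. Pads are 16 mm wide; open, the fingers measure 119 mm over their backs; the gripper's body (75 mm by 177 mm) begins 78 mm behind the grasp point.
Start: joints at [-0.067, 0.3, 1.521, -0, 1.321, -0.067], TCP at [0.55, -0, 0.205] pointing down, gripper open.
Joint ranges: [-3.03, 3.03], [-0.79, 2.21], [0.23, 2.52], [-1.04, 4.18], [0, 3.07], [-2.55, 2.55]. Speed limits (rad/s): [2.22, 2.22, 2.57, 3.14, 3.14, 3.14].

## Interface

Orientations are given as [roll, pitch, yaw] about the fixed x, y, z axes, in that order (R = Rz(yaw) Ry(pitch) Rx(roll)).
In Python, from station import monitor, camera, ctrl gives the robot as it stands.
- The arm moves only by the tool apply_moves, never from a script. Its argument "plan" is one flat list of numbers, 4 for each row, row after row: the shift along the tool's x, y, z in mm, then the turn about the tool's z in rad. In form: [dx, dy, dz, spin, dx, dy, dz, spin, ...]. A call has 1 to 20 rows; each row shifts and turns the commanded pose from where the row before left it, along the tool's axes as they then stand; what a row does not reach is not made up. A row lasts 1/10 s, in which the tool goes at most 50 mm and 8.59 degrees, less where a joint would pass 70% of its speed; a pose out of reach is approached as far as the arm can. A call is refused whole if a number of a shift passes 50 or a number of a turn 0.15, either way. A call with a gripper value outside its range is refused whole. "hand" is the gripper command: -1 is shut, 1 is fully open, values between are in proportion, set as the call begins (left out, the last holds). The fingers move at their own pace and stop on an object; "squeeze" is the grip in N (left out, the last holds). Time passes only in rows, so rows that do not move let the fingers close. It gives the time, the measured TCP pose, the force, the opening and the grip force at its end, in the units of the state.
- monitor.get_obs(): the state, without advancing time (a new reading comes with each control period).
- camera(name): name is "scene" or "side" or "wrist"; returns a dict with "image" (400x640x3 uint8, red, green, blue), "range_z" (400x640 float32, m along the optical axis (not along the pixel's ray), 0 where there is no reading), "mtx" (3x3 intrinsics, pixels), "rvec" (rotation vector, rad) and "tvec" (3), from world to camera coordinates, as OpenCV has them. Camera axes: x right, y down, z forward; pixel columns grow to the right and rows downward; lengths in m; the calibration is good to about 2 mm. A picture is of the moment at which its call begins.
- ctrl.hand_in(): hands the job in; it is judged then, once.
The state is a dict: "time_s": time; "qpos": joint angles; "joint_vel": joint speeds; "tau": joint torques, N m; "ee_pos": TCP position; "eef_rot": TCP orientation; "force": force on the tool from outside, world axes, zero at the start; "moment": the same for the moment, N m; "grip_width": finger opening in m; "grip_force": force on a finger pad.
Only numpy, scipy, OpenCV 4.12 (cv2) and the standard library are available. Lean on these libraries where they do the work, as an engineer would, in place of code of your own. Each camera call takes 0.05 s, during which the arm holds its last target. There are 200 camera calls.

## Task

The camera at the side of the bench is set up to photograph the cordless drill that is for sale. Press the blue-capped shutter release half way, to its first click, and hold it there for a good second so that the camera can focus; then press it all the way down to take the picture, and let go of it. Do not touch the red stop button or its yellow box.

Things in the scene. Friction and masses are not known exactly. Their poses are not given: they have to be found in the camera images.
- release_top (a point): top centre of the shutter release's blue round cap (44 mm across, 12 mm thick, facing up) on a steel stem in the middle of an aluminium-grey box 85 x 85 x 50 mm fixed to the bench. The point moves with the cap: 90 mm above the bench when released, 80 mm at the first click, 70 mm fully pressed. Press straight down anywhere on the cap. Nothing within 0.15 m of it is over 125 mm tall.
- release_first (a joint): first stage of the shutter release, metres pressed: 0 released, 0.010 at the first click. A soft spring: starts to move at 2 N, 4 N at the click. It springs back when let go.
- release_second (a joint): second stage, metres pressed beyond the first click: 0 until then, 0.010 fully down. A much firmer spring: does not move below 10 N, 14 N fully down. So any push between 4 and 10 N rests at the first click. It springs back when let go.
- stop_box: yellow box 85 x 85 x 50 mm fixed to the bench, red stop button in the middle of its top (cap 44 mm across, top at 80 mm); not to be touched. Origin: centre of its underside. Its centre is at least 0.15 m from the shutter release, as is that of a like black box with a green cap (the lamp switch, not needed).
Things that resemble listed ones, but are neither listed nor needed, are in the scene too. What is shaped like the part that bears release_top but purple is not meant.

How it is judged:
On the way, in this order (a step that is already met when the one before it is completed fails the run):
1. the shutter release is held at its first click (first stage at least 7 mm down, second stage less than 3 mm) for 0.8 s (value of joint release_first above 0.007 m and value of joint release_second below 0.003 m), for 0.8 s.
2. the shutter release is pressed all the way (second stage at least 7 mm down) (value of joint release_second above 0.007 m), for 0.05 s.
At the end, for the whole second after the job is handed in: After the half press and the full press, the shutter release is let go and has sprung back: both stages within 2 mm of released (value of joint each of release_first, release_second below 0.002 m); the robot touches nothing.
It fails at once if the robot touches the red stop button or its yellow box (contact force between stop_box and the arm above 0.5 N or contact force between stop_box and the fingers above 0.5 N).
It also fails if it takes over 32 s, if anything falls off the work surface, if the arm or the gripper's body presses on something with over 40 N, if the wrist force passes 120 N, or if a joint passes its speed limit or range.

## Working session

There is one attempt and no reset: what is moved stays moved. The work goes in short steps, Python scripts to look and compute and a tool call to move; the robot and the scene stay as the last step left them, time stands still between calls to the robot, and variables do not carry over. Pictures are saved under pics/ and viewed, at most 10 in all, crops included, and the job is handed in when it is done.

Besides the shell and the picture viewer there is one more tool, called after "Emit:" by a JSON object that holds its "name" and its "arguments", one argument or row to a line. apply_moves: Moves the arm, as the interface text tells. Its arguments: {"type":"object","properties":{"plan":{"type":"array","items":{"type":"number"}},"hand":{"type":"number"},"squeeze":{"type":"number"}},"required":["plan"]}

```bash
mkdir -p pics
cat > h.py <<'E'
import numpy as np,cv2
from station import monitor,camera,ctrl
def shot(n,f):
    c=camera(n); cv2.imwrite('pics/'+f,c['image'][:,:,::-1]); np.savez('pics/'+f+'.npz',**c); return c
def pt(c,u,v):
    z=c['range_z'][v-1:v+2,u-1:u+2]; z=np.median(z[z>0])
    R=cv2.Rodrigues(c['rvec'])[0]
    return R.T@(np.linalg.inv(c['mtx'])@[u,v,1]*z-np.ravel(c['tvec']))
E
python3 - <<'E'
from h import *
shot('scene','s.png');shot('side','d.png')
o=monitor.get_obs();print(o['time_s'],o['ee_pos'],o['eef_rot'],o['force'])
E
```

```text
0.1 [5.49768061e-01 2.34315054e-06 2.04954290e-01] [-3.14056653e+00 -8.05762092e-05  1.57078329e+00] [-0.82001742  0.15242234 -0.20171095]
```

View pics/s.png

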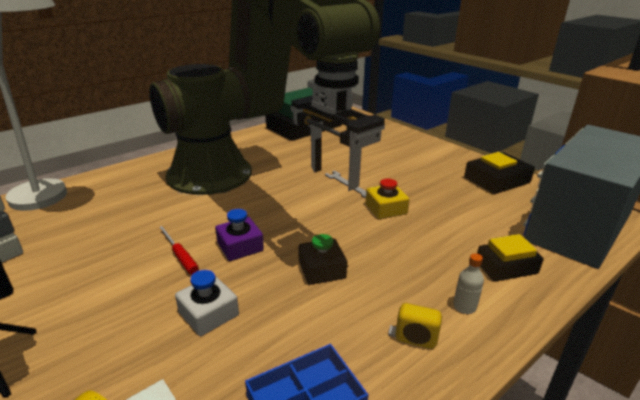

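View pics/d.png

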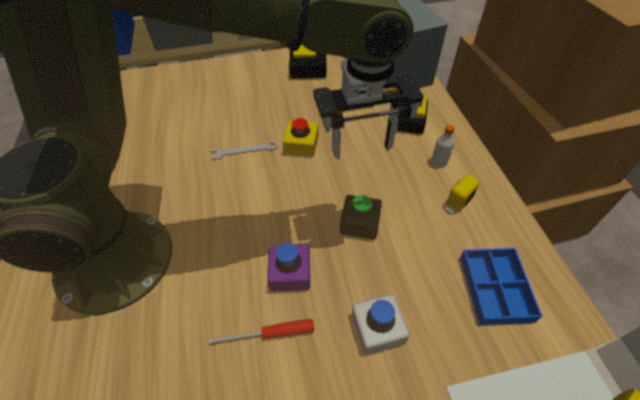

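The scene view shows the grey box's blue cap at about (203,278), with the purple decoy at (237,216) and the red stop at (388,184). In the side view the grey box's cap is at about (382,314), the decoy at (288,254) and the stop at (299,125).

Run:
```python
import numpy as np,cv2
from h import pt
for f,ps in (('s',[(203,278),(237,216),(388,184),(321,240)]),('d',[(382,314),(288,254),(299,125),(362,201)])):
    c=np.load(f'pics/{f}.png.npz')
    for p in ps: print(f,p,pt(c,*p).round(4))
    # cap centroid near the first point: blue and height ~90mm
    H=cv2.cvtColor(c['image'],cv2.COLOR_RGB2HSV); u,v=ps[0]
    P=[pt(c,x,y) for y in range(v-20,v+20) for x in range(u-22,u+22) if 100<H[y,x,0]<125 and H[y,x,1]>150]
    P=np.array(P); P=P[(P[:,2]>.086)&(P[:,2]<.096)]; print(len(P),P.mean(0),P.min(0),P.max(0))
```

```text
s (203, 278) [ 0.5201 -0.2747  0.0892]
s (237, 216) [ 0.384  -0.1244  0.0909]
s (388, 184) [0.4777 0.2456 0.0812]
s (321, 240) [ 0.5539 -0.0327  0.0803]
304 [ 0.52024286 -0.27598733  0.08963341] [ 0.49730158 -0.29469682  0.0860493 ] [ 0.53803166 -0.25589341  0.09197412]
d (382, 314) [ 0.5128 -0.2795  0.0911]
d (288, 254) [ 0.3732 -0.1244  0.0912]
d (299, 125) [0.4645 0.2484 0.0817]
d (362, 201) [ 0.5517 -0.0261  0.0824]
136 [ 0.51637645 -0.27382741  0.09152239] [ 0.49896495 -0.29209191  0.08991776] [ 0.53267076 -0.25765469  0.09274742]
```

Emit:
{"name": "apply_moves", "arguments": {
  "plan": [-10, 0, 0, 0, -25, -4, 0, 0, -25, -4, 0, 0, -25, -4, 0, 0, -25, -4, 0, 0, -25, -4, 0, 0, -25, -4, 0, 0, -25, -4, 0, 0, -25, -4, 0, 0, -25, 0, 0, 0, -25, 0, 0, 0, -15, 0, 0, 0, 0, 0, 20, 0, 0, 0, 25, 0, 0, 0, 20, 0, 0, 0, 15, 0, 0, 0, 0, 0, 0, 0, 0, 0, 0, 0, 0, 0, 0],
  "hand": -1
}}

```text
$.plan: bad value
```

Emit:
{"name": "apply_moves", "arguments": {
  "plan": [-10, 0, 0, 0, -25, -4, 0, 0, -25, -4, 0, 0, -25, -4, 0, 0, -25, -4, 0, 0, -25, -4, 0, 0, -25, -4, 0, 0, -25, -4, 0, 0, -25, -4, 0, 0, -25, 0, 0, 0, -25, 0, 0, 0, -15, 0, 0, 0, 0, 0, 20, 0, 0, 0, 25, 0, 0, 0, 20, 0, 0, 0, 15, 0, 0, 0, 0, 0, 0, 0, 0, 0, 0, 0, 0, 0],
  "hand": -1
}}

```text
time_s: 2.0
ee_pos: [0.5184, -0.2753, 0.1266]
eef_rot: [3.14, 0.001, 1.571]
force: [0.2, -0.8, 0.3]
grip_width: 0.0008
grip_force: 0.0
```

Run:
```python
from h import *
shot('side','d2.png');c=shot('scene','s2.png')
a=cv2.imread('pics/d2.png')[200:380,280:480];b=cv2.imread('pics/s2.png')[160:340,110:310]
cv2.imwrite('pics/z2.png',cv2.resize(np.hstack([a,b]),(800,360)))
o=monitor.get_obs();print(o['time_s'],o['ee_pos'],o['eef_rot'],o['force'],o['grip_width'])
```

```text
2.1 [ 0.51829613 -0.27519452  0.12639574] [3.14039837e+00 7.33672108e-04 1.57083257e+00] [0.42842318 0.79012125 0.20381856] 6.992694841659905e-05
```

View pics/z2.png

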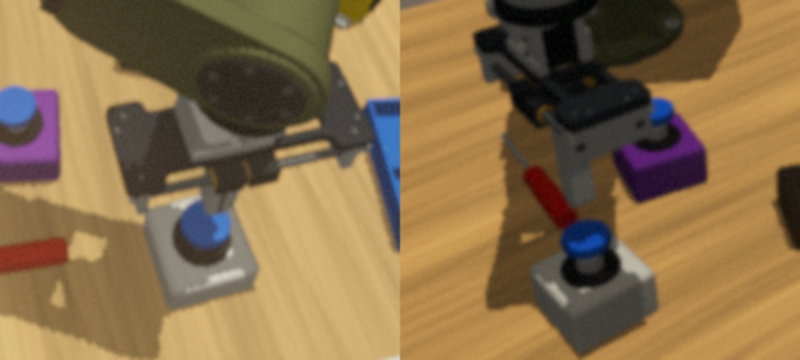

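The fingertips sit right over the blue cap at (212,222) in the left crop and (585,238) in the right crop, about 36 mm above it. I'll lower them now.

Emit:
{"name": "apply_moves", "arguments": {
  "plan": [0, 0, 10, 0, 0, 0, 10, 0, 0, 0, 8, 0, 0, 0, 5, 0, 0, 0, 3, 0, 0, 0, 2, 0, 0, 0, 2, 0, 0, 0, 2, 0, 0, 0, 1, 0, 0, 0, 0, 0, 0, 0, 0, 0]
}}

```text
time_s: 3.2
ee_pos: [0.518, -0.275, 0.0826]
eef_rot: [3.141, 0.0, 1.571]
force: [-2.3, 0.8, 4.0]
grip_width: 0.0004
grip_force: 1.7
```

Emit:
{"name": "apply_moves", "arguments": {
  "plan": [0, 0, 1, 0, 0, 0, 1, 0, 0, 0, 0, 0, 0, 0, 0, 0, 0, 0, 0, 0]
}}

```text
time_s: 3.7
ee_pos: [0.518, -0.275, 0.0805]
eef_rot: [3.142, 0.0, 1.571]
force: [-2.0, 0.7, 3.5]
grip_width: 0.0004
grip_force: 1.9
```

Run:
```python
from h import *
c=camera('side');H=cv2.cvtColor(c['image'],cv2.COLOR_RGB2HSV)
P=np.array([pt(c,x,y) for y in range(290,345) for x in range(355,410) if 100<H[y,x,0]<125 and H[y,x,1]>150])
print(len(P),np.percentile(P[:,2],[50,75,90]))
o=monitor.get_obs();print(o['time_s'],o['ee_pos'],o['force'])
```

```text
12 [0.08130688 0.08157248 0.08160086]
3.75 [ 0.51803372 -0.27503237  0.08050357] [-1.22852525  1.09263433  4.36173253]
```

The cap is about 9.5 mm down at roughly 4 N, which is the first click. I'll hold it there.

Emit:
{"name": "apply_moves", "arguments": {
  "plan": [0, 0, 0, 0, 0, 0, 0, 0, 0, 0, 0, 0, 0, 0, 0, 0, 0, 0, 0, 0, 0, 0, 0, 0, 0, 0, 0, 0, 0, 0, 0, 0, 0, 0, 0, 0, 0, 0, 0, 0, 0, 0, 0, 0, 0, 0, 0, 0, 0, 0, 0, 0]
}}

```text
time_s: 5.05
ee_pos: [0.518, -0.275, 0.0804]
eef_rot: [3.142, 0.0, 1.571]
force: [-1.1, 1.0, 2.7]
grip_width: 0.0006
grip_force: 1.9
```

Emit:
{"name": "apply_moves", "arguments": {
  "plan": [0, 0, 3, 0, 0, 0, 3, 0, 0, 0, 2, 0, 0, 0, 1, 0, 0, 0, 0.5, 0, 0, 0, 0, 0, 0, 0, 0, 0, 0, 0, 0, 0]
}}

```text
time_s: 5.85
ee_pos: [0.5183, -0.2751, 0.0719]
eef_rot: [3.141, 0.001, 1.571]
force: [-2.8, 2.5, 12.8]
grip_width: 0.0009
grip_force: 6.4
```

Emit:
{"name": "apply_moves", "arguments": {
  "plan": [0, 0, 1, 0, 0, 0, 0.5, 0, 0, 0, 0.5, 0, 0, 0, 0, 0, 0, 0, 0, 0, 0, 0, 0, 0]
}}

```text
time_s: 6.45
ee_pos: [0.5183, -0.2752, 0.0701]
eef_rot: [3.141, 0.001, 1.571]
force: [-3.8, 3.3, 15.1]
grip_width: 0.0009
grip_force: 7.3
```

It's fully pressed at 70.1 mm and about 14–15 N. Now I'll let go.

Emit:
{"name": "apply_moves", "arguments": {
  "plan": [0, 0, -5, 0, 0, 0, -10, 0, 0, 0, -20, 0, 0, 0, -25, 0, 0, 0, -25, 0, 0, 0, -20, 0, 0, 0, -10, 0, 0, 0, 0, 0, 0, 0, 0, 0, 0, 0, 0, 0, 0, 0, 0, 0]
}}

```text
time_s: 7.55
ee_pos: [0.5177, -0.2749, 0.183]
eef_rot: [-3.14, -0.001, 1.571]
force: [0.4, 0.9, -0.4]
grip_width: 0.0002
grip_force: 0.0
```

Run:
```python
from h import *
c=camera('scene'); print(pt(c,203,278)); o=monitor.get_obs();print(o['time_s'],o['ee_pos'],o['force'])
print(ctrl.hand_in())
```

```text
[ 0.52169987 -0.27529499  0.0905713 ]
7.6 [ 0.51780832 -0.27489911  0.18316252] [ 0.32925052 -0.27324155  0.30931127]
the job is handed in; nothing more can be done
None
```

The blue shutter release was held at its first click for about 1.4 s, pressed all the way down and let go, with the cap back up at 90 mm; I handed the job in at 7.6 s, and no verdict was returned.

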